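# Put the drip coffee filter together on its cup

## Robot

A 7-joint arm with a two-finger parallel gripper is mounted at the origin on a cart in front of the work surface, level with it; the furniture and walls round the work are solid. World frame = base frame: x ahead of the robot, y to its left, z up, the work surface at z = 0. Lengths are in mm, angles in rad, forces in N, time in s.
With the tool pointing down it reaches from about 425 to 1025 mm from the base axis. Payload 9.4 kg.
Tool frame: the origin (TCP) lies midway between the tips of the shut fingers; the grasp point (between the pads) lies 19 mm behind it; z points along the fingers, y is the line along which they close (so a half turn about z gives the same grasp; the last joint's range is limited). The gripper opens to 85 mm and grips with 20 to 120 N. Pads are 22 mm wide; open, the fingers measure 114 mm over their backs; the gripper's body (76 mm by 85 mm) begins 54 mm behind the grasp point. The pads swing forward as they close: fully open they stand 13 mm farther back than shut.
Start: joints at [1.083, 0.599, -0.003, 1.599, 0.002, 0.943, -0.08], TCP at [289.514, -664.685, 231.275] pointing down, gripper open.
Joint ranges: [-2.57, 2.57], [-0.35, 1.97], [-1.29, 1.29], [0.11, 2.56], [-1.05, 4.19], [0.11, 1.86], [-2.63, 2.63]. Speed limits (rad/s): [2.22, 2.22, 3.01, 3.01, 3.14, 3.14, 3.14].

## Interface

Orientations are given as a 3x3 rotation matrix whose columns are the frame's x, y, z axes.
In Python, from bench import robot gives the robot as it stands.
- The arm moves only by the shell command python3 -m inch 'ROWS' [FORCE]. ROWS is JSON, a list of rows, each an object with "grip": the opening, from 0 (shut) to 1 (fully open); "translation": the shift along the world's x, y, z in cm, a list of three; "rot": the turn, a rotation vector about the world's x, y, z in degrees, a list of three. A call has 1 to 10 rows; each row is the pose to reach, as a shift and turn from the pose commanded when the call began; what a row does not reach only later rows make up. A row lasts 1/10 s, in which the tool goes at most 50 mm and 8.59 degrees, less where a joint would pass 70% of its speed; a pose out of reach is approached as far as the arm can. A call with a gripper value outside its range is refused whole. The fingers move at their own pace and stop on an object; FORCE is the grip in N (left out, the last holds). Time passes only in rows, so rows that repeat a pose let the fingers close. It gives the time, the measured TCP pose, the force, the opening and the grip force at its end, in the units of the state.
- robot.state(): the state, without advancing time (a new reading comes with each control period).
- robot.get_image(name): name is "scene" or "top" or "wrist"; returns (picture, depth): 384x512x3 uint8, red, green, blue; 384x512 float32, mm along the optical axis (not along the pixel's ray), 0 where there is no reading.
- robot.camera_params(name): a dict with "K" (3x3 intrinsics, pixels), "R" (3x3) and "t" (3): a world point X has camera coordinates R X + t; the wrist camera has in their place "T_tool_cam" (4x4, takes a point from camera to tool coordinates, whose origin is the TCP and whose axes are the flange's). Camera axes: x right, y down, z forward; pixel columns grow to the right and rows downward; lengths in mm; the calibration is good to about 2 mm. The wrist camera is an equidistant fisheye: a pixel r from the principal point sees the ray r / f radians off the axis. A picture is of the moment at which its call begins: read the wrist's pose just before it. camera_params takes no time and is no camera call.
- robot.finish_job(): hands the job in; it is judged then, once.
Trained networks look in the newest picture that a camera, given by its name, has taken for a name from the list of things; names that differ only in an ending like _2 or _b are one class to them, and where a whole thing is asked for, a point or a joint stands for the part that bears it (a point fixed in the world has none). Each returns a list of dicts, best first, with "p" (0 to 1); they miss things now and then, are a little off and sometimes report something else, mostly with a low value. They report only what shows in the picture. A call takes as long as a camera call. They do not tell look-alikes from the thing itself.
- robot.recognise(camera, label): "centre" ([x, y, z] in mm, in world coordinates, good to about 4 mm: the middle of the surface that is visible of it).
- robot.regions_of(camera, label): "pixels" (384x512 bool, what is visible of it).
The state is a dict: "time": time; "joint_positions": joint angles; "dq": joint speeds; "tau": joint torques, N m; "ee_pos": TCP position; "orientation": TCP orientation; "contact_force": force on the tool from outside, world axes, zero at the start; "torque": the same for the moment, N m; "finger_gap": opening from 0.0 (shut) to 1.0 (fully open); "gripper_force": force on a finger pad.
Only numpy, scipy, OpenCV 4.12 (cv2) and the standard library are available. Lean on these libraries where they do the work, as an engineer would, in place of code of your own. Each camera call takes 0.05 s, during which the arm holds its last target. There are 200 camera calls.

## Task

The single-cup drip coffee maker has been washed and lies about in pieces; put it together, dry and empty, ready for the morning. Build it from the bottom up, one piece after another: stand the small white cup upright in the middle of its saucer and set it down gently, then seat the steel filter body on the cup with its boss in the cup's mouth and its brim flat on the rim, then put the dark press plate inside the filter so that it lies flat on the filter's floor with its knob up, and last put the domed lid over the filter so that it sits level on the filter's rim. Leave the large enamel mug, the spoon and the matchbox where they are.

Things in the scene. Friction and masses are not known exactly. Their poses are not given: they have to be found in the camera images.
- saucer: Round white ceramic saucer, 140 mm across and 16 mm high, lying flat. Origin: centre of its underside, z up. The top of its inner floor is flat, 6 mm above the origin, to about 40 mm from the centre; from there the rim slopes up to 16 mm. Loose, 0.25 kg; it need not be moved.
- cup: Small white ceramic cup, upright: 64 mm outside over its upper part, 70 mm high, wall 4 mm (mouth 56 mm wide inside). Origin: centre of its underside, z up. A handle sticks out about 25 mm on its +y side, so grip it from above across its x axis (64 mm wide), 40 to 45 mm above the origin. Loose, 0.18 kg.
- filter: Steel drip filter, upright, open top. Boss below (8 mm high, 40 mm wide tapering out to 50) fits the cup's mouth; brim 88 mm wide, 8 to 11 mm above origin; chamber 56 mm wide outside (grip here, tips just above the brim), 51 inside, rim at 50 mm, inner floor at 14 mm. Origin: centre of boss's underside, z up; seated: 62 mm above the cup's origin. Loose, 0.12 kg.
- press: Dark steel press plate of the filter: perforated plate 44 mm wide, 5 mm thick, with thin stem and black knob 12 mm wide, 33 to 50 mm above the origin. Origin: centre of the plate's underside, z up. Seated, its origin is 14 mm above the filter's and the knob stands 14 mm above the chamber's rim: hold only the knob's top 11 mm and the tips stay out of the chamber. Loose, 0.06 kg.
- lid: Steel domed lid with black knob, open side down. Skirt 72 mm wide outside, 67 inside, 7 mm deep below the ledge that rests on the chamber's rim; hollow dome above (51 mm wide), its top at 34 mm; knob 14 mm wide, 38 to 52 mm above the origin. Origin: centre of the skirt's lower edge, z up; seated: 43 mm above the filter's origin. Loose, 0.07 kg.
- enamel_mug: Bystander: large white enamel mug with a handle, 85 x 115 mm, 92 mm high, standing at the left. Origin: centre of its underside. Not part of the coffee maker; leave it.
- spoon: Bystander: metal spoon, 193 x 41 x 14 mm, lying behind the work, roughly along y. Origin: under its middle. Leave it.
- matchbox: Bystander: small red matchbox, 37 x 53 x 16 mm, lying at the back. Origin: centre of its underside. Leave it. (On the wall behind hangs a water heater: its underside is 0.39 m above the worktop and 0.69 m ahead of the robot, from the middle to the right, and its knob sticks out to 0.65 m ahead at 0.55 m height; keep the wrist clear of it.)
Mind the look-alikes: they are no part of the job. Leave any red look-alike of the cup alone.

How it is judged (in metres and radians):
On the way, in this order (a step that is already met when the one before it is completed fails the run):
1. the cup stands in the middle of the saucer, released (horizontal distance between cup and saucer below 0.012 m and z of cup in the frame of saucer between 0.003 and 0.009 m and angle between cup's own z axis and vertical below 0.07 rad and contact force between the fingers and cup below 0.1 N), for 0.2 s.
2. the filter body is seated on the cup, released (horizontal distance between filter and cup below 0.006 m and z of filter in the frame of cup between 0.058 and 0.066 m and angle between filter's own z axis and vertical below 0.07 rad and contact force between the fingers and filter below 0.1 N), for 0.2 s.
3. the press plate lies on the filter's floor, released (horizontal distance between press and filter below 0.006 m and z of press in the frame of filter between 0.011 and 0.018 m and angle between press's own z axis and vertical below 0.12 rad and contact force between the fingers and press below 0.1 N), for 0.2 s.
At the end, for the whole second after the job is handed in: Cup upright on the saucer's floor within 12 mm of its centre; filter seated level on the cup (6 mm), press plate flat on the filter's floor (6 mm), lid level on the filter's rim (7 mm); heights within 4 mm; all released and at rest (horizontal distance between cup and saucer below 0.012 m and z of cup in the frame of saucer between 0.003 and 0.009 m and angle between each of cup, filter's own z axis and vertical below 0.07 rad and horizontal distance between filter and cup below 0.006 m and z of filter in the frame of cup between 0.058 and 0.066 m and horizontal distance between press and filter below 0.006 m and z of press in the frame of filter between 0.011 and 0.018 m and angle between press's own z axis and vertical below 0.12 rad and horizontal distance between lid and filter below 0.007 m and z of lid in the frame of filter between 0.039 and 0.047 m and angle between lid's own z axis and vertical below 0.08 rad and linear speed of each of cup, filter, press, lid below 0.02 m/s); the robot touches nothing.
It fails at once if the mug, spoon or matchbox was moved by more than 25 mm (distance of any of enamel_mug, spoon, matchbox from where it was at the start of the episode above 0.025 m).
It fails at once if the cup was dropped or knocked hard onto the saucer (contact force between cup and saucer above 80 N).
It also fails if it takes over 128 s, if anything falls off the work surface, if the arm or the gripper's body presses on something with over 40 N, if the wrist force passes 120 N, or if a joint passes its speed limit or range.

## Working session

There is one attempt and no reset: what is moved stays moved. The work goes in short steps, Python scripts to look and compute and a shell command to move; the robot and the scene stay as the last step left them, time stands still between calls to the robot, and variables do not carry over. Pictures are saved under pics/ and viewed, at most 14 in all, crops included, and the job is handed in when it is done.

```bash
mkdir -p pics; ls
cat > h.py <<'E'
import numpy as np, cv2
from bench import robot
def snap(cam,name=None):
    s=robot.state(); im,d=robot.get_image(cam)
    if name: cv2.imwrite('pics/'+name,im[:,:,::-1])
    return s,im,d
def cloud(cam,s,d):
    p=robot.camera_params(cam); K=np.array(p['K']); h,w=d.shape
    u,v=np.meshgrid(np.arange(w),np.arange(h))
    x=(u-K[0,2])/K[0,0]; y=(v-K[1,2])/K[1,1]
    if cam=='wrist':
        r=np.hypot(x,y)+1e-9; k=np.tan(np.minimum(r,1.5))/r
        P=np.stack([x*k*d,y*k*d,d],-1); T=np.array(p['T_tool_cam'])
        P=P@T[:3,:3].T+T[:3,3]
        return P@np.array(s['orientation']).T+np.array(s['ee_pos'])
    P=np.stack([x*d,y*d,d],-1)
    return (P-np.array(p['t']))@np.array(p['R'])
E
python3 - <<'E'
from h import *
np.set_printoptions(precision=1,suppress=True)
s,a,d=snap('scene','s0.png'); s,b,d2=snap('top','t0.png')
np.savez('v0.npz',S=cloud('scene',s,d),T=cloud('top',s,d2))
cv2.imwrite('pics/st.png',cv2.resize(np.vstack([a,b])[:,:,::-1],(800,1200))[:600]) 
print(s['orientation'],s['time'])
for n in 'saucer cup filter press lid enamel_mug spoon matchbox'.split():
    for c in ('scene','top'):
        print(n,c,[(np.round(r['centre']),round(r['p'],2)) for r in robot.recognise(c,n)[:4]])
E
```

```text
pics
[[ 0.9  0.4 -0. ]
 [ 0.4 -0.9  0. ]
 [-0.  -0.  -1. ]] 0.05
saucer scene [(array([416.,  87.,  12.]), 0.96)]
saucer top [(array([411.,  92.,  11.]), 0.83)]
cup scene [(array([566., 362.,  49.]), 0.91), (array([575., 221.,  48.]), 0.83)]
cup top [(array([577., 226.,  25.]), 0.94), (array([572., 370.,  39.]), 0.72), (array([546., -59.,   5.]), 0.34)]
filter scene [(array([423., 320.,  13.]), 0.57)]
filter top [(array([425., 312.,  11.]), 0.81)]
press scene [(array([ 476., -100.,    2.]), 0.67)]
press top [(array([477., -93.,   3.]), 0.56)]
lid scene [(array([ 444., -316.,   16.]), 0.81)]
lid top [(array([ 455., -322.,   14.]), 0.84)]
enamel_mug scene [(array([679., 372.,  54.]), 0.96)]
enamel_mug top [(array([706., 374.,  43.]), 0.72)]
spoon scene [(array([544., -65.,   7.]), 0.55)]
spoon top [(array([546., -61.,   4.]), 0.91)]
matchbox scene []
matchbox top [(array([678.,  40.,  16.]), 0.68)]
```

View pics/s0.png

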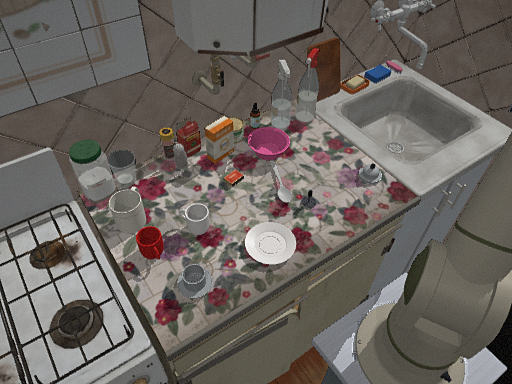

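View pics/t0.png

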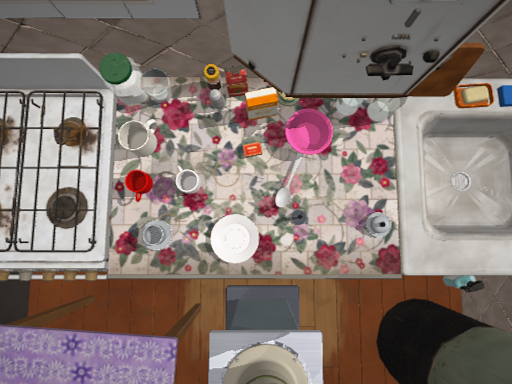

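White cup: scene (197,218) / top (187,181). Its red look-alike is at scene (150,242) / top (138,183). The task calls for the white one, so I'll confirm it in a crop and measure positions from depth.

Run:
```python
from h import *
np.set_printoptions(precision=1,suppress=True)
v=np.load('v0.npz')
a=cv2.imread('pics/s0.png')[195:300,130:250]; b=cv2.imread('pics/t0.png')[150:255,120:240]
cv2.imwrite('pics/c0.png',np.hstack([cv2.resize(x,(400,350),interpolation=cv2.INTER_CUBIC) for x in (a,b)]))
est=dict(saucer=(414,90,75,9,30),cup=(575,222,65,55,90),filter=(424,316,50,40,70),press=(477,-96,30,40,60),lid=(450,-320,45,18,60))
for n,(x,y,r,z0,z1) in est.items():
    for c in 'ST':
        P=v[c].reshape(-1,3); m=(np.hypot(P[:,0]-x,P[:,1]-y)<r)&(P[:,2]>z0)&(P[:,2]<z1); Q=P[m]
        if len(Q)<4: print(n,c,len(Q)); continue
        print(n,c,len(Q),'mean',Q.mean(0),'min',Q.min(0),'max',Q.max(0),'circ',cv2.minEnclosingCircle(Q[:,:2].astype(np.float32)))
```

```text
saucer S 836 mean [415.4  85.9  12.9] min [343.8  19.4   9. ] max [482.4 158.   20.1] circ ((413.7413330078125, 88.86759948730469), 70.72996520996094)
saucer T 1023 mean [415.6  91.2  13.4] min [347.1  20.8   9. ] max [484.1 159.3  22.5] circ ((415.7330017089844, 90.17626190185547), 69.3477554321289)
cup S 234 mean [572.5 221.8  64.1] min [538.1 188.3  55.1] max [615.  251.3  72.5] circ ((580.794189453125, 225.3126983642578), 42.75468826293945)
cup T 159 mean [579.4 224.   67.1] min [544.4 189.5  55.2] max [617.8 252.   75. ] circ ((583.3921508789062, 227.18478393554688), 41.87490463256836)
filter S 156 mean [422.2 315.7  47. ] min [393.3 286.7  40. ] max [452.  342.4  54. ] circ ((422.6175537109375, 314.5420227050781), 29.481380462646484)
filter T 92 mean [425.  317.   49.3] min [399.  288.3  40.4] max [451.5 344.1  55.2] circ ((426.00518798828125, 316.1107177734375), 28.62977409362793)
press S 20 mean [472.4 -95.1  46.9] min [ 466.2 -101.    40.8] max [479.3 -90.4  52.3] circ ((472.38897705078125, -94.95590209960938), 6.880430221557617)
press T 16 mean [476.8 -95.5  50.9] min [471.2 -99.9  46.9] max [482.6 -91.   53.3] circ ((476.88055419921875, -95.60496520996094), 5.922389984130859)
lid S 173 mean [ 447.1 -322.5   31. ] min [ 425.7 -352.2   18.5] max [ 476.4 -303.2   52.9] circ ((451.13775634765625, -327.67138671875), 25.600200653076172)
lid T 246 mean [ 455.2 -324.6   33.2] min [ 432.5 -352.2   18.9] max [ 478.3 -302.5   54.4] circ ((455.3001708984375, -327.35906982421875), 24.99723243713379)
```

View pics/c0.png

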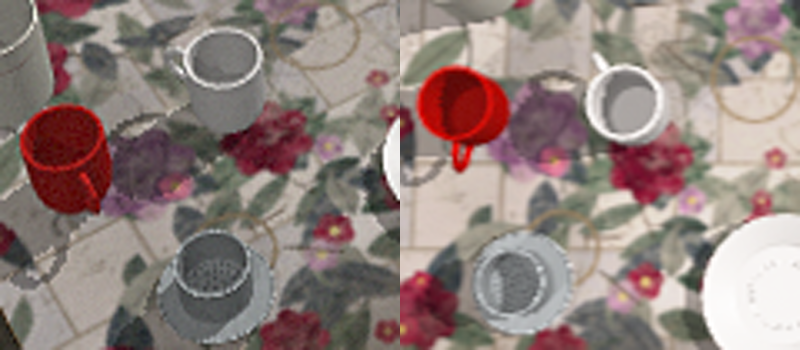

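The white cup is at crop (627,103), with its handle toward the upper left at about 35° from world +x. The red one at (460,105) is the look-alike. I'll move above the white cup.

```bash
python3 -m inch '[{"grip":1,"translation":[6,22,2],"rot":[0,0,2]},{"grip":1,"translation":[14,50,2],"rot":[0,0,6]},{"grip":1,"translation":[14,50,2],"rot":[0,0,6]},{"grip":1,"translation":[14,50,2],"rot":[0,0,6]},{"grip":1,"translation":[14,50,2],"rot":[0,0,6]},{"grip":1,"translation":[14,50,2],"rot":[0,0,6]},{"grip":1,"translation":[14,50,2],"rot":[0,0,6]},{"grip":1,"translation":[14,50,2],"rot":[0,0,6]},{"grip":1,"translation":[14,50,2],"rot":[0,0,6]},{"grip":1,"translation":[14,50,2],"rot":[0,0,6]}]'
```

```text
time: 1.9
ee_pos: [424.5, -181.8, 251.1]
orientation: [[0.87, 0.493, 0.001], [0.493, -0.87, -0.0], [0.001, 0.001, -1.0]]
contact_force: [1.3, -0.2, 0.5]
finger_gap: 1.0
gripper_force: 0.0
```

```bash
python3 -m inch '[{"grip":1,"translation":[13,40,-1],"rot":[0,0,5]},{"grip":1,"translation":[13,40,-1],"rot":[0,0,5]},{"grip":1,"translation":[13,40,-1],"rot":[0,0,5]},{"grip":1,"translation":[13,40,-1],"rot":[0,0,5]},{"grip":1,"translation":[13,40,-1],"rot":[0,0,5]},{"grip":1,"translation":[13,40,-1],"rot":[0,0,5]},{"grip":1,"translation":[13,40,-1],"rot":[0,0,5]},{"grip":1,"translation":[13,40,-1],"rot":[0,0,5]},{"grip":1,"translation":[13,40,-1],"rot":[0,0,5]},{"grip":1,"translation":[13,40,-1],"rot":[0,0,5]}]'
python3 - <<'E'
from h import *
np.set_printoptions(precision=1,suppress=True)
s,a,d=snap('wrist'); W=cloud('wrist',s,d); np.savez('w1.npz',W=W)
cv2.imwrite('pics/w1.png',a[:,:,::-1])
print(s['ee_pos'],robot.camera_params('wrist')['T_tool_cam'])
P=W.reshape(-1,3); Q=P[(np.hypot(P[:,0]-577,P[:,1]-222)<70)&(P[:,2]>62)&(P[:,2]<78)]
print(len(Q),Q.min(0),Q.max(0))
def fit(Q):
    c=np.median(Q[:,:2],0)
    from scipy.optimize import least_squares
    f=least_squares(lambda p:np.hypot(Q[:,0]-p[0],Q[:,1]-p[1])-30,c,loss='soft_l1',f_scale=2); return f.x,f.fun.std()
print(fit(Q))
c=fit(Q)[0]; H=P[(np.hypot(P[:,0]-c[0],P[:,1]-c[1])<62)&(np.hypot(P[:,0]-c[0],P[:,1]-c[1])>37)&(P[:,2]>25)&(P[:,2]<75)]
print(len(H),H.mean(0),np.degrees(np.arctan2(*(H.mean(0)[:2]-c)[::-1])))
E
```

```text
time: 2.9
ee_pos: [554.4, 220.4, 240.3]
orientation: [[0.821, 0.571, 0.0], [0.571, -0.821, 0.002], [0.001, -0.001, -1.0]]
contact_force: [-0.5, -0.5, -0.7]
finger_gap: 1.001
gripper_force: 0.0
[554.4 220.4 240.3] [[  -0.    -0.9   -0.3   80.9]
 [   1.     0.    -0.     0.4]
 [   0.    -0.3    0.9 -141.9]
 [   0.     0.     0.     1. ]]
743 [541.  188.7  62. ] [610.3 252.4  71.3]
(array([573.1, 220.6]), np.float64(1.6230314250962252))
125 [611.5 246.7  56.7] 34.28785114940977
```

View pics/w1.png

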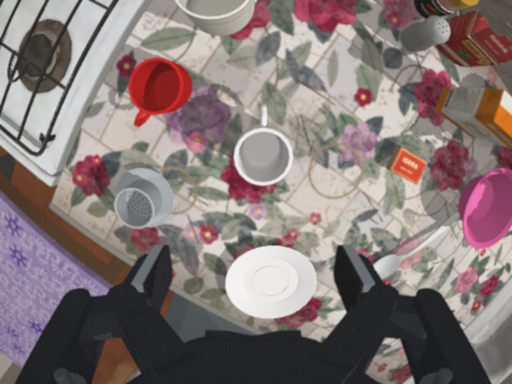

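```bash
python3 -m inch '[{"grip":1,"translation":[2,0,-3],"rot":[0,0,0]},{"grip":1,"translation":[2,0,-7],"rot":[0,0,0]},{"grip":1,"translation":[2,0,-11],"rot":[0,0,0]},{"grip":1,"translation":[2,0,-15],"rot":[0,0,0]},{"grip":1,"translation":[2,0,-18],"rot":[0,0,0]},{"grip":1,"translation":[2,0,-20],"rot":[0,0,0]},{"grip":1,"translation":[2,0,-21.5],"rot":[0,0,0]},{"grip":1,"translation":[2,0,-22],"rot":[0,0,0]},{"grip":1,"translation":[2,0,-22],"rot":[0,0,0]}]' && python3 -m inch '[{"grip":0.6,"translation":[0,0,0],"rot":[0,0,0]},{"grip":0.6,"translation":[0,0,0],"rot":[0,0,0]},{"grip":0.5,"translation":[0,0,0],"rot":[0,0,0]},{"grip":0.5,"translation":[0,0,0],"rot":[0,0,0]},{"grip":0.4,"translation":[0,0,0],"rot":[0,0,0]},{"grip":0.4,"translation":[0,0,0],"rot":[0,0,0]}]' 25
```

```text
time: 3.85
ee_pos: [574.2, 215.6, 20.6]
orientation: [[0.824, 0.566, -0.0], [0.566, -0.824, -0.001], [-0.001, 0.0, -1.0]]
contact_force: [0.9, -0.2, 0.4]
finger_gap: 0.999
gripper_force: 0.0
time: 4.45
ee_pos: [574.8, 216.7, 21.9]
orientation: [[0.824, 0.567, 0.002], [0.567, -0.824, 0.001], [0.002, 0.0, -1.0]]
contact_force: [-1.0, -0.3, 7.5]
finger_gap: 0.723
gripper_force: 28.6
```

```bash
python3 -m inch '[{"grip":0.4,"translation":[0,0,2],"rot":[0,0,0]},{"grip":0.4,"translation":[0,0,5],"rot":[0,0,0]},{"grip":0.4,"translation":[-2,-1.6,8],"rot":[0,0,0]},{"grip":0.4,"translation":[-5,-4,8],"rot":[0,0,0]},{"grip":0.4,"translation":[-8,-6.4,8],"rot":[0,0,0]},{"grip":0.4,"translation":[-11,-8.8,8],"rot":[0,0,0]},{"grip":0.4,"translation":[-14,-11.2,8],"rot":[0,0,0]},{"grip":0.4,"translation":[-15.9,-12.7,8],"rot":[0,0,0]},{"grip":0.4,"translation":[-15.9,-12.7,8],"rot":[0,0,0]},{"grip":0.4,"translation":[-15.9,-12.7,8],"rot":[0,0,0]}]'
python3 - <<'E'
from h import *
np.set_printoptions(precision=1,suppress=True)
from scipy.optimize import least_squares
P=np.load('w1.npz')['W'].reshape(-1,3); Q=P[(np.hypot(P[:,0]-414,P[:,1]-90)<85)&(P[:,2]>9)&(P[:,2]<22)]
print('saucer wrist',cv2.minEnclosingCircle(Q[:,:2].astype(np.float32)))
Q=P[(np.hypot(P[:,0]-424,P[:,1]-316)<40)&(P[:,2]>43)&(P[:,2]<58)]
print('filter wrist',Q.mean(0),cv2.minEnclosingCircle(Q[:,:2].astype(np.float32)))
s,a,d=snap('top','t1.png');W=cloud('top',s,d).reshape(-1,3)
print(s['ee_pos'],s['contact_force'],s['joint_positions'])
s,a,d=snap('wrist','w2.png')
E
```

```text
time: 5.45
ee_pos: [415.8, 89.5, 101.2]
orientation: [[0.824, 0.567, 0.001], [0.567, -0.824, 0.0], [0.001, 0.0, -1.0]]
contact_force: [1.0, 0.5, -1.4]
finger_gap: 0.726
gripper_force: 28.4
saucer wrist ((412.4598693847656, 88.64393615722656), 69.917724609375)
filter wrist [423.2 315.4  48.1] ((423.0969543457031, 315.5020446777344), 28.782520294189453)
[415.8  89.5 101.2] [ 1.   0.5 -1.4] [-0.2  0.5 -0.2  2.4  0.3  0.3 -1.6]
```

View pics/w2.png

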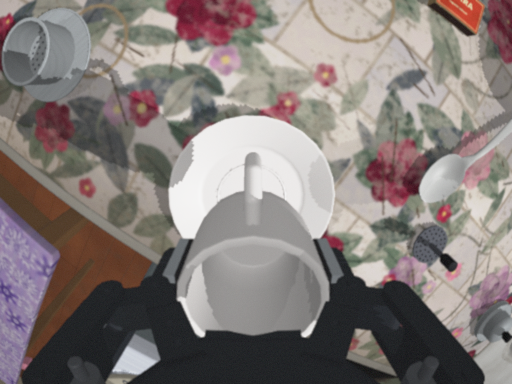

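```bash
python3 -m inch '[{"grip":0.4,"translation":[0,0,-2],"rot":[0,0,0]},{"grip":0.4,"translation":[0,0,-4],"rot":[0,0,0]},{"grip":0.4,"translation":[0,0,-5.5],"rot":[0,0,0]},{"grip":0.4,"translation":[0,0,-6.2],"rot":[0,0,0]},{"grip":0.4,"translation":[0,0,-6.6],"rot":[0,0,0]},{"grip":0.4,"translation":[0,0,-6.9],"rot":[0,0,0]},{"grip":0.4,"translation":[0,0,-7],"rot":[0,0,0]},{"grip":0.4,"translation":[0,0,-7.1],"rot":[0,0,0]},{"grip":0.4,"translation":[0,0,-7.2],"rot":[0,0,0]},{"grip":0.4,"translation":[0,0,-7.2],"rot":[0,0,0]}]'
```

```text
time: 6.55
ee_pos: [416.3, 90.2, 28.3]
orientation: [[0.823, 0.567, 0.001], [0.567, -0.823, 0.001], [0.001, 0.0, -1.0]]
contact_force: [0.0, 0.1, -1.7]
finger_gap: 0.729
gripper_force: 28.3
```

```bash
python3 -m inch '[{"grip":0.4,"translation":[0,0,-0.05],"rot":[0,0,0]},{"grip":0.4,"translation":[0,0,-0.1],"rot":[0,0,0]},{"grip":0.4,"translation":[0,0,-0.15],"rot":[0,0,0]},{"grip":0.4,"translation":[0,0,-0.15],"rot":[0,0,0]}]'
```

```text
time: 6.95
ee_pos: [415.8, 89.9, 27.8]
orientation: [[0.824, 0.567, 0.002], [0.567, -0.824, 0.001], [0.002, 0.0, -1.0]]
contact_force: [-0.9, 0.9, 13.7]
finger_gap: 0.726
gripper_force: 29.9
```

```bash
python3 -m inch '[{"grip":0.8,"translation":[0,0,0.05],"rot":[0,0,0]},{"grip":0.9,"translation":[0,0,0.05],"rot":[0,0,0]},{"grip":1,"translation":[0,0,0.1],"rot":[0,0,0]},{"grip":1,"translation":[0,0,0.1],"rot":[0,0,0]},{"grip":1,"translation":[0,0,3],"rot":[0,0,0]},{"grip":1,"translation":[0,0,7],"rot":[0,0,0]},{"grip":1,"translation":[0,0,11],"rot":[0,0,0]},{"grip":1,"translation":[0,0,16],"rot":[0,0,0]},{"grip":1,"translation":[0,0,19],"rot":[0,0,0]},{"grip":1,"translation":[0,0,19],"rot":[0,0,0]}]'
cat >> h.py <<'E'
from scipy.optimize import least_squares
def circ(P,x,y,R,z0,z1,r):
    Q=P[(np.hypot(P[:,0]-x,P[:,1]-y)<R)&(P[:,2]>z0)&(P[:,2]<z1)]
    f=least_squares(lambda p:np.hypot(Q[:,0]-p[0],Q[:,1]-p[1])-r,(x,y),loss='soft_l1',f_scale=2)
    return len(Q),f.x.round(1),f.fun.std().round(1),Q[:,2].mean().round(1)
E
python3 - <<'E'
from h import *
for c in ('wrist','top','scene'):
    s,a,d=snap(c,'p3%s.png'%c);P=cloud(c,s,d).reshape(-1,3)
    print(c,'cup',circ(P,417,90,45,66,82,30),'filter',circ(P,424,316,40,43,58,27))
    Q=P[(np.hypot(P[:,0]-414,P[:,1]-90)<85)&(P[:,2]>11)&(P[:,2]<22)]
    print('saucer',cv2.minEnclosingCircle(Q[:,:2].astype(np.float32)))
print(s['ee_pos'])
E
```

```text
time: 7.95
ee_pos: [416.8, 89.7, 220.5]
orientation: [[0.824, 0.566, 0.006], [0.566, -0.824, 0.001], [0.005, 0.003, -1.0]]
contact_force: [-0.1, -0.2, -1.1]
finger_gap: 0.997
gripper_force: 0.0
wrist cup (988, array([417.1,  90.9]), np.float64(2.4), np.float64(73.5)) filter (501, array([423.2, 314.1]), np.float64(1.0), np.float64(48.1))
saucer ((412.39727783203125, 88.6338882446289), 69.82830810546875)
top cup (0, array([417.,  90.]), np.float64(nan), np.float64(nan)) filter (89, array([425.7, 315.7]), np.float64(1.1), np.float64(49.3))
saucer ((440.992431640625, 52.671875), 51.77764129638672)
scene cup (188, array([415.2,  91. ]), np.float64(2.8), np.float64(72.4)) filter (130, array([422.3, 314.8]), np.float64(1.3), np.float64(48.0))
saucer ((411.5639343261719, 87.8174819946289), 69.78978729248047)
[415.39211631  88.77398324 217.44913758]
  ret = _var(a, axis=axis, dtype=dtype, out=out, ddof=ddof,
  arrmean = um.true_divide(arrmean, div, out=arrmean,
  ret = ret.dtype.type(ret / rcount)
h.py:22: RuntimeWarning: Mean of empty slice.
  return len(Q),f.x.round(1),f.fun.std().round(1),Q[:,2].mean().round(1)
  ret = ret.dtype.type(ret / rcount)
```

```bash
python3 -m inch '[{"grip":1,"translation":[0.4,5,0],"rot":[0,0,0]},{"grip":1,"translation":[0.6,10,0],"rot":[0,0,0]},{"grip":1,"translation":[0.7,15,0],"rot":[0,0,0]},{"grip":1,"translation":[0.7,20,-2],"rot":[0,0,0]},{"grip":1,"translation":[0.7,22.5,-4],"rot":[0,0,0]},{"grip":1,"translation":[0.7,22.5,-4],"rot":[0,0,0]},{"grip":1,"translation":[0.7,22.5,-4],"rot":[0,0,0]}]'
python3 - <<'E'
from h import *
s,a,d=snap('wrist','w4.png');P=cloud('wrist',s,d).reshape(-1,3)
print('filter',circ(P,424,316,40,43,58,27),'brim',circ(P,424,316,48,9,14,44)); print(s['ee_pos'],s['orientation'][2])
E
```

```text
time: 8.8
ee_pos: [420.7, 314.3, 175.1]
orientation: [[0.822, 0.569, -0.004], [0.569, -0.822, -0.003], [-0.005, -0.0, -1.0]]
contact_force: [-0.0, -0.5, 0.0]
finger_gap: 0.996
gripper_force: 0.0
filter (730, array([423.3, 315.5]), np.float64(1.0), np.float64(48.7)) brim (3262, array([411.5, 307. ]), np.float64(14.4), np.float64(11.4))
[420.70226255 314.32273739 175.06910224] [-4.51205034e-03 -7.87706471e-06 -9.99989821e-01]
```

```bash
python3 -m inch '[{"grip":1,"translation":[0.2,0.1,-4],"rot":[0,0,0]},{"grip":1,"translation":[0.2,0.1,-8],"rot":[0,0,0]},{"grip":1,"translation":[0.2,0.1,-12],"rot":[0,0,0]},{"grip":1,"translation":[0.2,0.1,-14.5],"rot":[0,0,0]},{"grip":1,"translation":[0.2,0.1,-15.7],"rot":[0,0,0]},{"grip":1,"translation":[0.2,0.1,-16],"rot":[0,0,0]},{"grip":1,"translation":[0.2,0.1,-16],"rot":[0,0,0]}]' && python3 -m inch '[{"grip":0.7,"translation":[0,0,0],"rot":[0,0,0]},{"grip":0.6,"translation":[0,0,0],"rot":[0,0,0]},{"grip":0.5,"translation":[0,0,0],"rot":[0,0,0]},{"grip":0.4,"translation":[0,0,0],"rot":[0,0,0]},{"grip":0.4,"translation":[0,0,0],"rot":[0,0,0]},{"grip":0.4,"translation":[0,0,0],"rot":[0,0,0]}]' 25
```

```text
time: 9.55
ee_pos: [424.6, 315.1, 17.7]
orientation: [[0.824, 0.566, 0.001], [0.566, -0.824, 0.0], [0.0, 0.0, -1.0]]
contact_force: [0.3, -0.2, -0.6]
finger_gap: 1.004
gripper_force: 0.0
time: 10.15
ee_pos: [424.9, 315.6, 18.5]
orientation: [[0.824, 0.567, 0.002], [0.567, -0.824, 0.001], [0.002, 0.0, -1.0]]
contact_force: [-0.8, -0.7, 9.7]
finger_gap: 0.661
gripper_force: 24.8
```

```bash
python3 -m inch '[{"grip":0.4,"translation":[0,0,3],"rot":[0,0,0]},{"grip":0.4,"translation":[0,0,7],"rot":[0,0,0]},{"grip":0.4,"translation":[0,-2,11],"rot":[0,0,0]},{"grip":0.4,"translation":[-0.2,-6,12],"rot":[0,0,0]},{"grip":0.4,"translation":[-0.3,-10,12],"rot":[0,0,0]},{"grip":0.4,"translation":[-0.5,-14.5,12],"rot":[0,0,0]},{"grip":0.4,"translation":[-0.7,-19,12],"rot":[0,0,0]},{"grip":0.4,"translation":[-0.7,-22.4,12],"rot":[0,0,0]},{"grip":0.4,"translation":[-0.7,-22.4,12],"rot":[0,0,0]},{"grip":0.4,"translation":[-0.7,-22.4,12],"rot":[0,0,0]}]'
python3 - <<'E'
from h import *
s,a,d=snap('wrist','w5.png');P=cloud('wrist',s,d).reshape(-1,3)
e=s['ee_pos'];print(e)
print('filt rim',circ(P,e[0],e[1],36,e[2]+22,e[2]+40,27))
s,a,d=snap('scene','s5.png')
E
```

```text
time: 11.15
ee_pos: [417.5, 90.7, 137.7]
orientation: [[0.825, 0.565, 0.001], [0.565, -0.825, 0.0], [0.001, 0.001, -1.0]]
contact_force: [-0.4, 0.7, -0.4]
finger_gap: 0.657
gripper_force: 27.7
[417.53279473  90.72921552 137.68109327]
filt rim (4957, array([417.3,  90.3]), np.float64(2.4), np.float64(167.0))
```

View pics/w5.png

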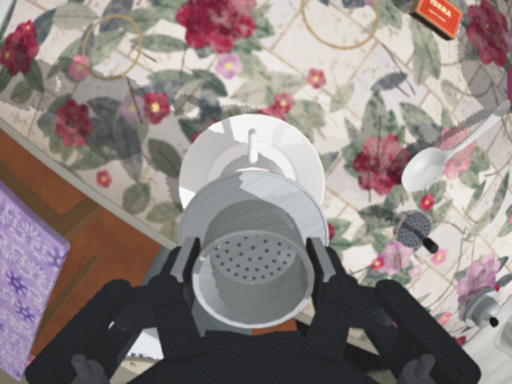

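Filter held level: rim around (253,280), cup handle just showing at (252,145), well aligned. Lowering it.

```bash
python3 -m inch '[{"grip":0.4,"translation":[0,0.05,-2],"rot":[0,0,0]},{"grip":0.4,"translation":[0,0.05,-3.5],"rot":[0,0,0]},{"grip":0.4,"translation":[0,0.05,-4.1],"rot":[0,0,0]},{"grip":0.4,"translation":[0,0.05,-4.5],"rot":[0,0,0]},{"grip":0.4,"translation":[0,0.05,-4.75],"rot":[0,0,0]},{"grip":0.4,"translation":[0,0.05,-4.9],"rot":[0,0,0]},{"grip":0.4,"translation":[0,0.05,-5.0],"rot":[0,0,0]},{"grip":0.4,"translation":[0,0.05,-5.05],"rot":[0,0,0]},{"grip":0.4,"translation":[0,0.05,-5.05],"rot":[0,0,0]}]'
```

```text
time: 12.15
ee_pos: [417.3, 91.8, 86.8]
orientation: [[0.824, 0.567, 0.0], [0.567, -0.824, 0.0], [0.0, 0.0, -1.0]]
contact_force: [0.5, -0.4, -0.7]
finger_gap: 0.653
gripper_force: 27.7
```

```bash
python3 -m inch '[{"grip":0.4,"translation":[0,0,-0.05],"rot":[0,0,0]},{"grip":0.4,"translation":[0,0,-0.1],"rot":[0,0,0]},{"grip":0.4,"translation":[0,0,-0.1],"rot":[0,0,0]}]'
```

```text
time: 12.45
ee_pos: [417.4, 91.8, 86.4]
orientation: [[0.824, 0.567, 0.001], [0.567, -0.824, -0.0], [0.001, 0.001, -1.0]]
contact_force: [-2.5, -1.4, 15.0]
finger_gap: 0.657
gripper_force: 28.9
```

```bash
python3 -m inch '[{"grip":0.75,"translation":[0,0,0.05],"rot":[0,0,0]},{"grip":0.85,"translation":[0,0,0.05],"rot":[0,0,0]},{"grip":0.95,"translation":[0,0,0.1],"rot":[0,0,0]},{"grip":0.95,"translation":[0,0,0.1],"rot":[0,0,0]},{"grip":0.95,"translation":[0,0,3],"rot":[0,0,0]},{"grip":0.95,"translation":[0,0,7],"rot":[0,0,0]},{"grip":0.95,"translation":[0,0,11],"rot":[0,0,0]},{"grip":0.95,"translation":[0,0,14],"rot":[0,0,0]},{"grip":0.95,"translation":[0,0,14],"rot":[0,0,0]}]'
python3 - <<'E'
from h import *
s,a,d=snap('wrist','w6.png');P=cloud('wrist',s,d).reshape(-1,3)
e=s['ee_pos'];print(e, s['contact_force'])
print('filt rim',circ(P,417,91,40,112,126,27),'brim',circ(P,417,91,60,74,84,42), 'cup handle side')
Q=P[(np.hypot(P[:,0]-417,P[:,1]-91)<30)&(P[:,2]>112)&(P[:,2]<126)]
A=np.c_[Q[:,:2]-Q[:,:2].mean(0),np.ones(len(Q))];print('tilt',np.linalg.lstsq(A,Q[:,2],rcond=None)[0])
Q=P[(np.hypot(P[:,0]-475,P[:,1]+96)<30)&(P[:,2]>38)&(P[:,2]<58)];print('press',len(Q),Q.mean(0))
E
```

```text
time: 13.35
ee_pos: [418.7, 92.4, 228.8]
orientation: [[0.824, 0.566, 0.006], [0.566, -0.824, 0.001], [0.005, 0.003, -1.0]]
contact_force: [0.3, 0.3, -0.3]
finger_gap: 0.949
gripper_force: 0.0
[418.72881839  92.42867033 228.77974368] [ 0.26446606  0.3219987  -0.25890755]
filt rim (765, array([416.2,  91.1]), np.float64(1.0), np.float64(116.8)) brim (3925, array([408.2,  85.2]), np.float64(13.9), np.float64(79.7)) cup handle side
tilt [1.47956885e-02 8.98437886e-03 1.16788901e+02]
press 93 [474.19218865 -94.55398607  46.13346239]
```

```bash
python3 -m inch '[{"grip":0.4,"translation":[1,-4,0],"rot":[0,0,0]},{"grip":0.35,"translation":[2.5,-8.5,0],"rot":[0,0,0]},{"grip":0.35,"translation":[4,-13,0],"rot":[0,0,0]},{"grip":0.35,"translation":[5.4,-17,-3],"rot":[0,0,0]},{"grip":0.35,"translation":[5.4,-18.7,-6],"rot":[0,0,0]},{"grip":0.35,"translation":[5.4,-18.7,-8],"rot":[0,0,0]},{"grip":0.35,"translation":[5.4,-18.7,-8],"rot":[0,0,0]}]'
python3 - <<'E'
from h import *
s,a,d=snap('wrist','w7.png');P=cloud('wrist',s,d).reshape(-1,3)
e=s['ee_pos'];print(e,s['orientation'])
print('plate',circ(P,475,-95,22,3,8,22))
Q=P[(np.hypot(P[:,0]-475,P[:,1]+96)<30)&(P[:,2]>3)&(P[:,2]<9)];print('plate',len(Q),cv2.minEnclosingCircle(Q[:,:2].astype(np.float32)))
Q=P[(np.hypot(P[:,0]-475,P[:,1]+96)<15)&(P[:,2]>46)&(P[:,2]<58)];print('knob top',len(Q),Q.mean(0),cv2.minEnclosingCircle(Q[:,:2].astype(np.float32)))
Q=P[(np.hypot(P[:,0]-475,P[:,1]+96)<15)&(P[:,2]>32)&(P[:,2]<58)];print('knob',len(Q),Q.mean(0),Q.min(0),Q.max(0))
E
```

```text
time: 14.1
ee_pos: [469.0, -95.5, 142.4]
orientation: [[0.824, 0.566, -0.006], [0.566, -0.824, 0.001], [-0.004, -0.005, -1.0]]
contact_force: [0.3, 0.9, -0.4]
finger_gap: 0.349
gripper_force: 0.0
[469.01176146 -95.45505887 142.38496397] [[ 0.82409196  0.56642072 -0.00632502]
 [ 0.56643874 -0.82410268  0.00138819]
 [-0.00442617 -0.00472673 -0.99997903]]
plate (1183, array([ 466.5, -103.3]), np.float64(6.4), np.float64(4.5))
plate 1246 ((474.0473937988281, -96.66793823242188), 21.94158935546875)
knob top 159 [474.5196638  -96.44405701  49.28915654] ((474.2635803222656, -96.72575378417969), 5.9684576988220215)
knob 216 [475.36596425 -95.86812301  46.77119574] [ 468.42607272 -102.43320741   33.02214211] [480.03250113 -90.93510347  51.04715732]
```

View pics/w7.png

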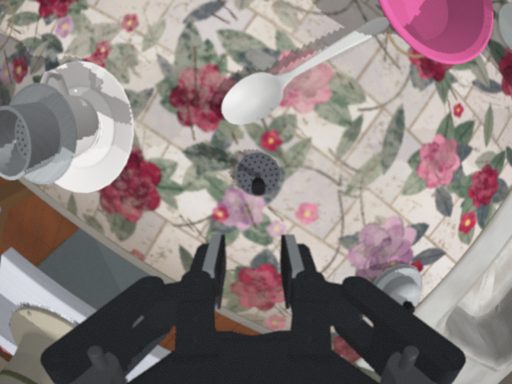

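```bash
python3 -m inch '[{"grip":0.35,"translation":[0.5,-0.1,-3],"rot":[0,0,0]},{"grip":0.35,"translation":[0.5,-0.1,-6],"rot":[0,0,0]},{"grip":0.35,"translation":[0.5,-0.1,-8.5],"rot":[0,0,0]},{"grip":0.35,"translation":[0.5,-0.1,-9.7],"rot":[0,0,0]},{"grip":0.35,"translation":[0.5,-0.1,-10.1],"rot":[0,0,0]},{"grip":0.35,"translation":[0.5,-0.1,-10.1],"rot":[0,0,0]},{"grip":0.35,"translation":[0.5,-0.1,-10.1],"rot":[0,0,0]}]'
```

```text
time: 14.85
ee_pos: [476.8, -95.9, 45.6]
orientation: [[0.823, 0.567, 0.001], [0.567, -0.823, -0.0], [0.001, 0.001, -1.0]]
contact_force: [0.8, 0.4, 0.2]
finger_gap: 0.346
gripper_force: 0.0
```

```bash
python3 -m inch '[{"grip":0.35,"translation":[-0.2,-0.1,-0.5],"rot":[0,0,0]},{"grip":0.35,"translation":[-0.2,-0.1,-0.5],"rot":[0,0,0]},{"grip":0.2,"translation":[-0.2,-0.1,-0.5],"rot":[0,0,0]},{"grip":0.1,"translation":[-0.2,-0.1,-0.5],"rot":[0,0,0]},{"grip":0,"translation":[-0.2,-0.1,-0.5],"rot":[0,0,0]},{"grip":0,"translation":[-0.2,-0.1,-0.5],"rot":[0,0,0]},{"grip":0,"translation":[-0.2,-0.1,-0.5],"rot":[0,0,0]}]' 30
```

```text
time: 15.55
ee_pos: [474.2, -97.1, 39.8]
orientation: [[0.824, 0.567, 0.0], [0.567, -0.824, -0.0], [0.0, 0.0, -1.0]]
contact_force: [-1.5, 0.5, 5.5]
finger_gap: 0.12
gripper_force: 29.5
```

```bash
python3 -m inch '[{"grip":0,"translation":[0,0,3],"rot":[0,0,0]},{"grip":0,"translation":[0,0,7],"rot":[0,0,0]},{"grip":0,"translation":[0,0,11],"rot":[0,0,0]},{"grip":0,"translation":[0,0,15],"rot":[0,0,0]},{"grip":0,"translation":[-0.6,2,15.5],"rot":[0,0,0]},{"grip":0,"translation":[-1.9,6,15.5],"rot":[0,0,0]},{"grip":0,"translation":[-3.1,10,15.5],"rot":[0,0,0]},{"grip":0,"translation":[-4.3,14,15.5],"rot":[0,0,0]},{"grip":0,"translation":[-5.7,18.8,15.5],"rot":[0,0,0]},{"grip":0,"translation":[-5.7,18.8,15.5],"rot":[0,0,0]}]'
python3 -m inch '[{"grip":0,"translation":[0,0,0],"rot":[0,0,0]},{"grip":0,"translation":[0,0,0],"rot":[0,0,0]}]'
python3 - <<'E'
from h import *
s,a,d=snap('wrist','w8.png');P=cloud('wrist',s,d).reshape(-1,3)
e=s['ee_pos'];print(e)
print('filt rim',circ(P,417,91,36,112,124,27))
m=(P[:,2]>150)&(P[:,2]<166)&(np.hypot(P[:,0]-e[0],P[:,1]-e[1])<28);Q=P[m];print('plate',len(Q),Q.mean(0),cv2.minEnclosingCircle(Q[:,:2].astype(np.float32)))
E
```

```text
time: 16.55
ee_pos: [416.0, 97.3, 195.4]
orientation: [[0.818, 0.575, 0.002], [0.575, -0.818, 0.003], [0.003, -0.001, -1.0]]
contact_force: [0.7, -1.6, -0.4]
finger_gap: 0.12
gripper_force: 29.6
time: 16.75
ee_pos: [417.3, 89.9, 194.4]
orientation: [[0.824, 0.566, -0.001], [0.566, -0.824, -0.001], [-0.001, 0.0, -1.0]]
contact_force: [1.0, -0.2, -1.3]
finger_gap: 0.118
gripper_force: 29.6
[417.30445095  89.9475085  194.41747917]
filt rim (565, array([415.9,  90.9]), np.float64(1.0), np.float64(117.1))
plate 2417 [421.746769    93.33100816 159.03360433] ((417.41351318359375, 90.28384399414062), 22.01744270324707)
```

View pics/w8.png

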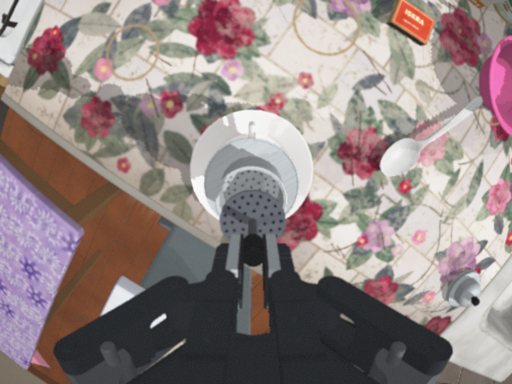

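Press held level (plate at (252,215), knob in the fingers) and over the filter mouth (250,185). A 1 mm correction, then lower.

```bash
python3 -m inch '[{"grip":0,"translation":[-0.1,0.1,-1.5],"rot":[0,0,0]},{"grip":0,"translation":[-0.1,0.1,-3],"rot":[0,0,0]},{"grip":0,"translation":[-0.1,0.1,-4.5],"rot":[0,0,0]},{"grip":0,"translation":[-0.1,0.1,-5.8],"rot":[0,0,0]},{"grip":0,"translation":[-0.1,0.1,-6.5],"rot":[0,0,0]},{"grip":0,"translation":[-0.1,0.1,-6.9],"rot":[0,0,0]},{"grip":0,"translation":[-0.1,0.1,-7],"rot":[0,0,0]},{"grip":0,"translation":[-0.1,0.1,-7.1],"rot":[0,0,0]},{"grip":0,"translation":[-0.1,0.1,-7.1],"rot":[0,0,0]}]'
```

```text
time: 17.7
ee_pos: [416.4, 91.8, 123.9]
orientation: [[0.824, 0.567, 0.001], [0.567, -0.824, -0.0], [0.0, 0.0, -1.0]]
contact_force: [-0.2, -0.1, -0.5]
finger_gap: 0.118
gripper_force: 29.6
```

```bash
python3 -m inch '[{"grip":0,"translation":[0,0,-0.1],"rot":[0,0,0]},{"grip":0,"translation":[0,0,-0.15],"rot":[0,0,0]},{"grip":0,"translation":[0,0,-0.2],"rot":[0,0,0]},{"grip":0,"translation":[0,0,-0.2],"rot":[0,0,0]}]'
```

```text
time: 18.1
ee_pos: [416.2, 92.0, 121.8]
orientation: [[0.824, 0.567, 0.0], [0.567, -0.824, 0.0], [0.0, 0.0, -1.0]]
contact_force: [-1.7, 0.2, 3.1]
finger_gap: 0.114
gripper_force: 29.9
```

```bash
python3 -m inch '[{"grip":0.2,"translation":[0,0,0],"rot":[0,0,0]},{"grip":0.35,"translation":[0,0,0],"rot":[0,0,0]},{"grip":0.4,"translation":[0,0,0.1],"rot":[0,0,0]},{"grip":0.4,"translation":[0,0,2],"rot":[0,0,0]},{"grip":0.4,"translation":[0,0,5],"rot":[0,0,0]},{"grip":0.4,"translation":[0,0,9],"rot":[0,0,0]},{"grip":0.4,"translation":[0,0,10],"rot":[0,0,0]},{"grip":0.4,"translation":[0,0,10],"rot":[0,0,0]}]'
python3 - <<'E'
from h import *
s,a,d=snap('wrist','w9.png');P=cloud('wrist',s,d).reshape(-1,3)
e=s['ee_pos'];print(e)
print('filt rim',circ(P,417,91,36,113,122,27))
Q=P[(np.hypot(P[:,0]-417,P[:,1]-91)<22)&(P[:,2]>128)&(P[:,2]<142)];print('knob top',len(Q),Q.mean(0),Q.max(0))
Q=P[(np.hypot(P[:,0]-455,P[:,1]+327)<30)&(P[:,2]>44)&(P[:,2]<60)];print('lid knob',len(Q),Q.mean(0))
E
```

```text
time: 18.9
ee_pos: [417.0, 91.7, 222.8]
orientation: [[0.824, 0.566, 0.003], [0.566, -0.824, -0.0], [0.003, 0.002, -1.0]]
contact_force: [0.4, 0.1, -0.8]
finger_gap: 0.399
gripper_force: 0.0
[417.00868161  91.73890642 222.83349742]
filt rim (813, array([416. ,  90.9]), np.float64(4.3), np.float64(117.0))
knob top 160 [416.63496505  92.47518618 131.15493143] [422.14261813  98.05929917 133.56844841]
lid knob 44 [ 453.22324563 -326.79264379   48.0499429 ]
```

View pics/w9.png

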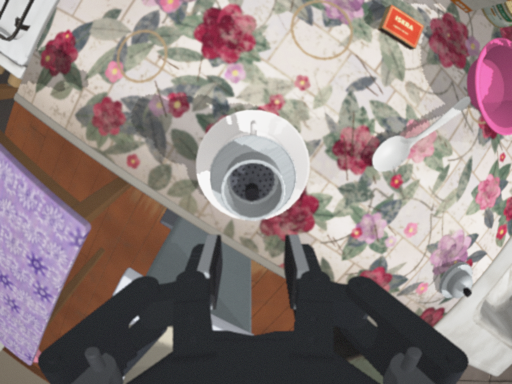

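Filter and press are seated (knob centred at (251,190), z≈132). Going to the lid.

```bash
python3 -m inch '[{"grip":0.4,"translation":[0.4,-4,0],"rot":[0,0,0]},{"grip":0.4,"translation":[0.8,-8.5,0],"rot":[0,0,0]},{"grip":0.4,"translation":[1.2,-13,0],"rot":[0,0,0]},{"grip":0.4,"translation":[1.6,-18,0],"rot":[0,0,0]},{"grip":0.4,"translation":[2,-23,0],"rot":[0,0,0]},{"grip":0.4,"translation":[2.4,-28,0],"rot":[0,0,0]},{"grip":0.4,"translation":[2.8,-33,-2],"rot":[0,0,0]},{"grip":0.4,"translation":[3.3,-38,-4],"rot":[0,0,0]},{"grip":0.4,"translation":[3.6,-41.8,-7],"rot":[0,0,0]},{"grip":0.4,"translation":[3.6,-41.8,-7],"rot":[0,0,0]}]'
python3 -m inch '[{"grip":0.4,"translation":[0,0,0],"rot":[0,0,0]},{"grip":0.4,"translation":[0,0,0],"rot":[0,0,0]}]'
python3 - <<'E'
from h import *
s,a,d=snap('wrist','w10.png');P=cloud('wrist',s,d).reshape(-1,3)
e=s['ee_pos'];print(e,s['joint_positions'])
Q=P[(np.hypot(P[:,0]-455,P[:,1]+327)<30)&(P[:,2]>46)&(P[:,2]<60)];print('lid knob',len(Q),Q.mean(0),cv2.minEnclosingCircle(Q[:,:2].astype(np.float32)))
Q=P[(np.hypot(P[:,0]-455,P[:,1]+327)<45)&(P[:,2]>4)&(P[:,2]<14)];print('skirt',len(Q),Q.mean(0),cv2.minEnclosingCircle(Q[:,:2].astype(np.float32)))
E
```

```text
time: 19.95
ee_pos: [449.3, -330.4, 146.1]
orientation: [[0.827, 0.562, -0.006], [0.562, -0.827, 0.002], [-0.004, -0.005, -1.0]]
contact_force: [-0.8, 0.6, 0.4]
finger_gap: 0.4
gripper_force: 0.0
time: 20.15
ee_pos: [452.2, -324.4, 150.9]
orientation: [[0.823, 0.568, -0.001], [0.568, -0.823, 0.002], [0.0, -0.002, -1.0]]
contact_force: [-0.8, -0.3, -0.4]
finger_gap: 0.396
gripper_force: 0.0
[ 452.16663937 -324.42461828  150.94169013] [ 0.99401615  0.59212173 -0.69095393  2.03091604  0.56960227  0.71783371
 -1.02360753]
lid knob 191 [ 453.32714311 -328.86169353   49.82736086] ((452.85028076171875, -329.3153381347656), 6.870285511016846)
skirt 1846 [ 457.66626617 -325.63742091    9.40963205] ((452.8293762207031, -329.6225280761719), 36.63499069213867)
```

View pics/w10.png

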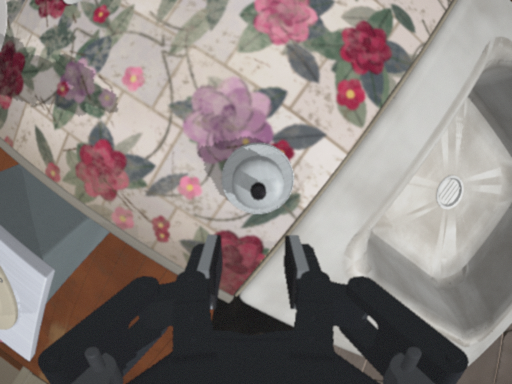

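Lid upright at (258,180), knob at (258,190), nothing nearby.

```bash
python3 -m inch '[{"grip":0.4,"translation":[0.1,-0.4,-3],"rot":[0,0,0]},{"grip":0.4,"translation":[0.1,-0.4,-6],"rot":[0,0,0]},{"grip":0.4,"translation":[0.1,-0.4,-9],"rot":[0,0,0]},{"grip":0.4,"translation":[0.1,-0.4,-10],"rot":[0,0,0]},{"grip":0.4,"translation":[0.1,-0.4,-10.6],"rot":[0,0,0]},{"grip":0.4,"translation":[0.1,-0.4,-10.6],"rot":[0,0,0]},{"grip":0.4,"translation":[0.1,-0.4,-10.6],"rot":[0,0,0]}]'
```

```text
time: 20.9
ee_pos: [453.9, -330.1, 46.8]
orientation: [[0.824, 0.567, 0.001], [0.567, -0.824, -0.001], [0.001, 0.002, -1.0]]
contact_force: [0.5, -0.6, 1.7]
finger_gap: 0.404
gripper_force: 0.0
```

```bash
python3 -m inch '[{"grip":0.4,"translation":[-0.1,0.1,-0.6],"rot":[0,0,0]},{"grip":0.4,"translation":[-0.1,0.1,-0.7],"rot":[0,0,0]},{"grip":0.3,"translation":[-0.1,0.1,-0.7],"rot":[0,0,0]},{"grip":0.15,"translation":[-0.1,0.1,-0.7],"rot":[0,0,0]},{"grip":0,"translation":[-0.1,0.1,-0.7],"rot":[0,0,0]},{"grip":0,"translation":[-0.1,0.1,-0.7],"rot":[0,0,0]},{"grip":0,"translation":[-0.1,0.1,-0.7],"rot":[0,0,0]}]' 30
```

```text
time: 21.6
ee_pos: [452.3, -329.3, 38.8]
orientation: [[0.824, 0.567, 0.0], [0.567, -0.824, -0.0], [-0.0, 0.0, -1.0]]
contact_force: [-0.4, -0.3, 3.0]
finger_gap: 0.139
gripper_force: 29.4
```

```bash
python3 -m inch '[{"grip":0,"translation":[0,0,3],"rot":[0,0,0]},{"grip":0,"translation":[0,0,7],"rot":[0,0,0]},{"grip":0,"translation":[0,0,11],"rot":[0,0,0]},{"grip":0,"translation":[0,1,15],"rot":[0,0,0]},{"grip":0,"translation":[0,4,17],"rot":[0,0,0]},{"grip":0,"translation":[0.3,8,17],"rot":[0,0,0]},{"grip":0,"translation":[0.6,12,17],"rot":[0,0,0]},{"grip":0,"translation":[0.6,16,17],"rot":[0,0,0]},{"grip":0,"translation":[0.6,20,17],"rot":[0,0,0]},{"grip":0,"translation":[0.6,22,17],"rot":[0,0,0]}]' && python3 -m inch '[{"grip":0,"translation":[-0.7,4,0],"rot":[0,0,0]},{"grip":0,"translation":[-1.8,8,0],"rot":[0,0,0]},{"grip":0,"translation":[-2.8,12,0],"rot":[0,0,0]},{"grip":0,"translation":[-3.5,16,0],"rot":[0,0,0]},{"grip":0,"translation":[-4.2,19,0],"rot":[0,0,0]},{"grip":0,"translation":[-4.2,20,0],"rot":[0,0,0]},{"grip":0,"translation":[-4.2,20,0],"rot":[0,0,0]},{"grip":0,"translation":[-4.2,20,0],"rot":[0,0,0]}]'
python3 - <<'E'
from h import *
s,a,d=snap('wrist','w11.png');P=cloud('wrist',s,d).reshape(-1,3)
e=s['ee_pos'];print(e)
b=e[2]-38.8
Q=P[(P[:,2]>b+3)&(P[:,2]<b+14)&(np.hypot(P[:,0]-e[0],P[:,1]-e[1])<45)];print('lid skirt',len(Q),Q.mean(0),cv2.minEnclosingCircle(Q[:,:2].astype(np.float32)))
E
```

```text
time: 22.6
ee_pos: [457.9, -105.8, 208.9]
orientation: [[0.822, 0.57, 0.0], [0.57, -0.822, 0.001], [0.001, -0.0, -1.0]]
contact_force: [0.2, 0.3, -1.4]
finger_gap: 0.14
gripper_force: 29.5
time: 23.4
ee_pos: [416.2, 89.9, 208.4]
orientation: [[0.824, 0.567, -0.001], [0.567, -0.824, -0.001], [-0.001, 0.0, -1.0]]
contact_force: [-0.1, 0.7, -1.3]
finger_gap: 0.141
gripper_force: 29.5
[416.243524    89.91951828 208.41443703]
lid skirt 3564 [429.46355654  98.94208704 178.96527545] ((416.607666015625, 89.95477294921875), 36.439327239990234)
```

View pics/w11.png

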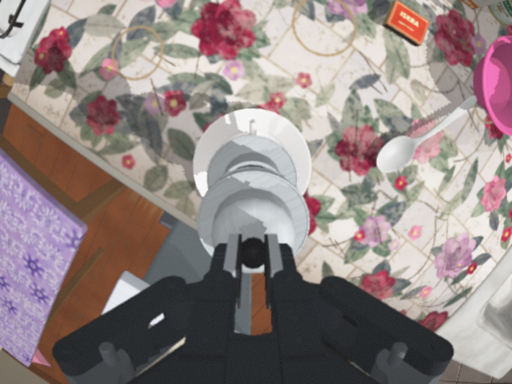

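Lid held level (skirt at (253,215)), filter directly beneath; y +1 mm and lower.

```bash
python3 -m inch '[{"grip":0,"translation":[0,0.1,-1.5],"rot":[0,0,0]},{"grip":0,"translation":[0,0.1,-3],"rot":[0,0,0]},{"grip":0,"translation":[0,0.1,-4.2],"rot":[0,0,0]},{"grip":0,"translation":[0,0.1,-5],"rot":[0,0,0]},{"grip":0,"translation":[0,0.1,-5.4],"rot":[0,0,0]},{"grip":0,"translation":[0,0.1,-5.6],"rot":[0,0,0]},{"grip":0,"translation":[0,0.1,-5.7],"rot":[0,0,0]},{"grip":0,"translation":[0,0.1,-5.7],"rot":[0,0,0]}]'
```

```text
time: 24.25
ee_pos: [416.4, 91.8, 151.8]
orientation: [[0.824, 0.567, 0.0], [0.567, -0.824, 0.0], [0.0, 0.0, -1.0]]
contact_force: [0.6, -0.0, -1.1]
finger_gap: 0.139
gripper_force: 29.5
```

```bash
python3 -m inch '[{"grip":0,"translation":[0,0,-0.1],"rot":[0,0,0]},{"grip":0,"translation":[0,0,-0.15],"rot":[0,0,0]},{"grip":0,"translation":[0,0,-0.2],"rot":[0,0,0]},{"grip":0,"translation":[0,0,-0.2],"rot":[0,0,0]}]'
```

```text
time: 24.65
ee_pos: [416.3, 91.9, 149.7]
orientation: [[0.824, 0.567, 0.0], [0.567, -0.824, -0.0], [0.0, 0.0, -1.0]]
contact_force: [0.7, 0.0, 1.5]
finger_gap: 0.141
gripper_force: 29.7
```

Contact at the expected height (149.8); release and rise.

```bash
python3 -m inch '[{"grip":0.2,"translation":[0,0,0],"rot":[0,0,0]},{"grip":0.35,"translation":[0,0,0],"rot":[0,0,0]},{"grip":0.4,"translation":[0,0,0.1],"rot":[0,0,0]},{"grip":0.4,"translation":[0,0,2],"rot":[0,0,0]},{"grip":0.4,"translation":[0,0,5],"rot":[0,0,0]},{"grip":0.4,"translation":[0,0,9],"rot":[0,0,0]},{"grip":0.4,"translation":[0,0,11],"rot":[0,0,0]},{"grip":0.4,"translation":[0,0,11],"rot":[0,0,0]}]'
python3 - <<'E'
from h import *
s,a,d=snap('wrist','w12.png');P=cloud('wrist',s,d).reshape(-1,3)
print(s['ee_pos'])
D=lambda r:(np.hypot(P[:,0]-416.5,P[:,1]-91)<r)
Q=P[D(45)&(P[:,2]>113)&(P[:,2]<124)];print('lid ledge',len(Q),Q.mean(0),cv2.minEnclosingCircle(Q[:,:2].astype(np.float32)))
Q=P[D(20)&(P[:,2]>158)&(P[:,2]<170)];print('knob',len(Q),Q.mean(0),Q.max(0),cv2.minEnclosingCircle(Q[:,:2].astype(np.float32)))
b=snap('scene')[1]; cv2.imwrite('pics/f.png',np.hstack([cv2.resize(b[150:300,180:330],(400,400)),cv2.resize(a[60:260,150:350],(400,400))])[:,:,::-1])
E
```

```text
time: 25.45
ee_pos: [417.4, 92.3, 262.0]
orientation: [[0.824, 0.566, 0.005], [0.566, -0.824, 0.0], [0.004, 0.002, -1.0]]
contact_force: [-0.4, -0.1, -1.1]
finger_gap: 0.4
gripper_force: 0.0
[417.38382668  92.32225587 262.02769356]
lid ledge 1852 [421.64561681  95.63852823 120.28355956] ((416.438232421875, 92.33879089355469), 36.57470703125)
knob 188 [416.99829804  92.52105419 160.77171341] [423.13743507  98.93636619 162.90897635] ((416.5739440917969, 92.07910919189453), 6.9843902587890625)
```

View pics/f.png

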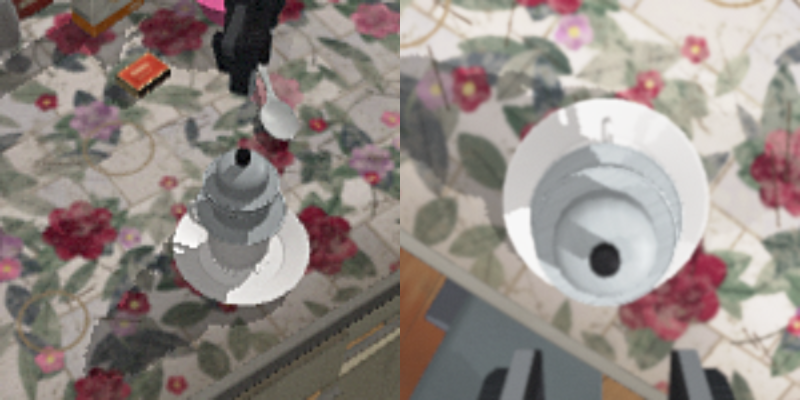

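The stack stands level on the saucer: lid knob at (243,157) in the left crop and (603,260) in the right. The lid top measures about 162 mm against an expected 163 mm, centred within about 1 mm, and nothing is touching it. Handing in.

```bash
python3 -c "
from bench import robot
print(robot.finish_job())"
```

```text
the job is handed in; nothing more can be done
None
```

The coffee maker is assembled (cup on saucer, filter, press plate, lid) and the job is handed in at about 25 s of robot time; my last measurements were within the limits, but no verdict came back.

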